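# Sweep the balm tins into the packing stop

## Task

Sweep the three round metal balm tins along the table with your fingertips until all three stand wholly inside the three-sided wooden stop, going in through its open side. Slide them only: do not pick them up, tip them over or flick them, and leave the tape roll, the stamp, the jar and the soap bar where they are.

Things in the scene. Friction and masses are not known exactly. Their poses are not given: they have to be found in the camera images.
- tin_0: round plain metal balm tin with a screw lid, 74 mm across, 34 mm high, 0.04 to 0.08 kg, standing on the table and free to slide; one of three alike. Origin: centre of its underside, z up
- tin_1: round plain metal balm tin with a screw lid, 74 mm across, 34 mm high, 0.04 to 0.08 kg, standing on the table and free to slide; one of three alike. Origin: centre of its underside, z up
- tin_2: round plain metal balm tin with a screw lid, 74 mm across, 34 mm high, 0.04 to 0.08 kg, standing on the table and free to slide; one of three alike. Origin: centre of its underside, z up
- stop: three-sided pine stop fixed to the table: two side walls and a back wall, 40 mm high, 12 mm thick, no floor. Inside 200 mm wide (x -100 to 100) and 190 mm deep (y -95, the back wall, to +95, the ends of the side walls); open on its +y side, towards the robot's left. Fits two tins side by side at the back and one in front, not three in single file. Origin: centre of the inside, on the table
- stop_mouth (a point): middle of the open side of the stop, level with the ends of its side walls, on the table; same axes as the stop
- roll: bystander: roll of tape lying flat, 100 mm across, 25 mm high, with a hole in the middle. Origin: centre of its underside
- stamp: bystander: turned wooden soap stamp standing up, 36 mm across, 64 mm high. Origin: centre of its underside
- jar: bystander: glass pigment jar with a wooden lid, 49 mm across, 70 mm high. Origin: centre of its underside
- bar: bystander: cut soap bar lying flat, 54 x 80 x 25 mm, long side along its y. Origin: centre of its underside
There are look-alikes about, which are no part of the job. Leave any purple or red look-alike of the tin_1 alone. What is shaped like the tin_2 but purple is not meant.

How it is judged:
At the end, for the whole second after the job is handed in: All three tins stand upright and at rest on the table between the walls of the stop; none sticks out of the open side by more than 4 mm (x of tin_0 in the frame of stop between -0.068 and 0.068 m and y of tin_0 in the frame of stop between -0.064 and 0.062 m and height (world z) of each of tin_0, tin_1, tin_2 below 0.006 m and angle between each of tin_0, tin_1, tin_2's own z axis and vertical below 0.1 rad and linear speed of each of tin_0, tin_1, tin_2 below 0.02 m/s and x of tin_1 in the frame of stop between -0.068 and 0.068 m and y of tin_1 in the frame of stop between -0.064 and 0.062 m and x of tin_2 in the frame of stop between -0.068 and 0.068 m and y of tin_2 in the frame of stop between -0.064 and 0.062 m); the robot touches nothing.
It fails at once if a tin is lifted more than 10 mm off the table (height (world z) of any of tin_0, tin_1, tin_2 above 0.01 m).
It fails at once if a tin is tipped by more than 0.3 rad (angle between any of tin_0, tin_1, tin_2's own z axis and vertical above 0.3 rad).
It fails at once if a tin is flicked: faster than 0.8 m/s (linear speed of any of tin_0, tin_1, tin_2 above 0.8 m/s).
It fails at once if the tape roll, the stamp, the jar or the soap bar is moved more than 20 mm or tipped by more than 0.3 rad (distance of any of roll, stamp, jar, bar from where it was at the start of the episode above 0.02 m or angle between any of roll, stamp, jar, bar's own z axis and vertical above 0.3 rad).
It also fails if it takes over 72 s, if anything falls off the work surface, if the arm or the gripper's body presses on something with over 40 N, if the wrist force passes 120 N, or if a joint passes its speed limit or range.

## Robot

A 7-joint arm with a two-finger parallel gripper is mounted at the origin on a cart in front of the work surface, level with it; the furniture and walls round the work are solid. World frame = base frame: x ahead of the robot, y to its left, z up, the work surface at z = 0. Lengths are in m, angles in rad, forces in N, time in s.
With the tool pointing down it reaches from about 0.4 to 0.85 m from the base axis. Payload 10.4 kg.
Tool frame: the origin (TCP) lies at the very end of the fingers, on their centre line; the grasp point (between the pads) lies 19 mm behind it; z points along the fingers, y is the line along which they close (so a half turn about z gives the same grasp; the last joint's range is limited). The gripper opens to 85 mm and grips with 20 to 120 N. Pads are 22 mm wide; open, the fingers measure 114 mm over their backs; the gripper's body (76 mm by 85 mm) begins 54 mm behind the grasp point. The pads swing forward as they close: fully open they stand 13 mm farther back than shut.
Start: joints at [1.25, 0.332, -0.065, 1.46, 0.022, 1.35, -0.088], TCP at [0.183, -0.598, 0.231] pointing down, gripper open.
Joint ranges: [-2.6, 2.6], [-0.5, 2.12], [-1.47, 1.34], [0.16, 2.42], [-1.27, 4.41], [0.06, 2.06], [-2.6, 2.6]. Speed limits (rad/s): [2.22, 2.22, 2.79, 2.79, 3.14, 3.14, 3.14].

## Interface

Orientations are given as a unit quaternion [x, y, z, w].
In Python, from workcell import manip, vision, order gives the robot as it stands. The module is installed in compiled form; this text tells all that it offers.
- The arm moves only by the tool move_arm, never from a script. Its argument "motion" is a list of rows, each a list of 3 entries, a list of its own where there are three numbers: the shift along the tool's x, y, z scaled (see below), then the turn, a rotation vector about the tool's x, y, z scaled (see below), then the opening, from -1 (shut) to 1 (fully open). In form: [[[dx, dy, dz], [wx, wy, wz], hand], ...]. A call has 1 to 12 rows; each row shifts and turns the commanded pose from where the row before left it, along the tool's axes as they then stand; what a row does not reach is not made up. The controller multiplies each number of a shift by 0.75 m and each number of a turn by pi/4 rad. A row lasts 1/10 s, in which the tool goes at most 50 mm and 8.59 degrees, less where a joint would pass 70% of its speed; a pose out of reach is approached as far as the arm can. A call with a number of a shift or a turn outside -1 to 1 is refused whole. A call with a gripper value outside its range is refused whole. The fingers move at their own pace and stop on an object; "newtons" is the grip in N (left out, the last holds). Time passes only in rows, so rows that do not move let the fingers close. It gives the time, the measured TCP pose, the force, the opening and the grip force at its end, in the units of the state.
- manip.get_obs(): the state, without advancing time (a new reading comes with each control period).
- vision.camera(name): name is "scene" or "top"; returns a dict with "pixels" (400x640x3 uint8, red, green, blue), "fx", "fy", "cx", "cy" (pixels), "R" (3x3) and "t" (3): a world point X has camera coordinates R X + t. Camera axes: x right, y down, z forward; pixel columns grow to the right and rows downward; lengths in m; the calibration is good to about 2 mm. A picture is of the moment at which its call begins. There is no depth.
- order.hand_in(): hands the job in; it is judged then, once.
The state is a dict: "clock": time; "joint_pos": joint angles; "joint_velocities": joint speeds; "tau": joint torques, N m; "position": TCP position; "ee_rot": TCP orientation; "ft_force": force on the tool from outside, world axes, zero at the start; "torque": the same for the moment, N m; "grip_width": opening from 0.0 (shut) to 1.0 (fully open); "grasp_force": force on a finger pad.
Only numpy, scipy, OpenCV 4.12 (cv2) and the standard library are available. Lean on these libraries where they do the work, as an engineer would, in place of code of your own. Each camera call takes 0.05 s, during which the arm holds its last target. There are 200 camera calls.

## Working session

There is one attempt and no reset: what is moved stays moved. The work goes in short steps, Python scripts to look and compute and a tool call to move; the robot and the scene stay as the last step left them, time stands still between calls to the robot, and variables do not carry over. Pictures are saved under pics/ and viewed, at most 10 in all, crops included, and the job is handed in when it is done.

Besides the shell and the picture viewer there is one more tool, called after ">>>" by a JSON object that holds its "method" and its "body". move_arm: Moves the arm, as the interface text tells. Its arguments: {"type":"object","properties":{"motion":{"type":"array"},"newtons":{"type":"number"}},"required":["motion"]}

```bash
mkdir -p pics; python3 - <<'E'
from workcell import manip, vision
import cv2, pickle
o=manip.get_obs(); print(o)
for n in("scene","top"):
    c=vision.camera(n); pickle.dump(c,open(n+'.pkl','wb')); cv2.imwrite(f'pics/{n}0.png',c['pixels'][:,:,::-1]); print(n,c['fx'],c['fy'],c['cx'],c['cy'],c['R'],c['t'])
E
```

```text
{'clock': 0.0, 'joint_pos': array([ 1.25043052,  0.33289846, -0.0647043 ,  1.46095714,  0.02161318,
        1.34989824, -0.08850891]), 'joint_velocities': array([ 1.04335637e-03, -4.15781634e-04, -6.53540650e-04,  6.43457446e-06,
        2.17246553e-04,  4.33737381e-04, -3.52791645e-04]), 'tau': array([ 7.78090107e-04, -6.25454450e+01,  4.96871537e-02, -3.91604805e+01,
        1.64072856e-02,  9.89147782e-03, -1.68218310e-05]), 'position': array([ 0.18324594, -0.59713264,  0.23049179]), 'ee_rot': array([ 9.88935695e-01,  1.48343027e-01, -1.47804627e-04, -7.17500699e-04]), 'ft_force': array([ 0.04874262, -0.68644446, -0.51418378]), 'torque': array([-0.02545807, -0.03832915, -0.01758081]), 'grasp_force': 0.0, 'grip_width': 1.0010474880560813}
scene 430.743664183566 430.743664183566 314.5187408197222 205.9126822831135 [[-0.61289526 -0.78998685  0.01673838]
 [-0.43763928  0.32174365 -0.83961472]
 [ 0.65789912 -0.52192126 -0.54292443]] [0.3531243  0.27310942 0.5985217 ]
top 378.3128110163955 378.3128110163955 313.697073398685 198.84597093377482 [[ 0.02606098 -0.99965329 -0.00375956]
 [-0.98993381 -0.02528388 -0.13925433]
 [ 0.13911099  0.00735082 -0.99024951]] [0.00819508 0.55050024 0.97042018]
```

View pics/top0.png

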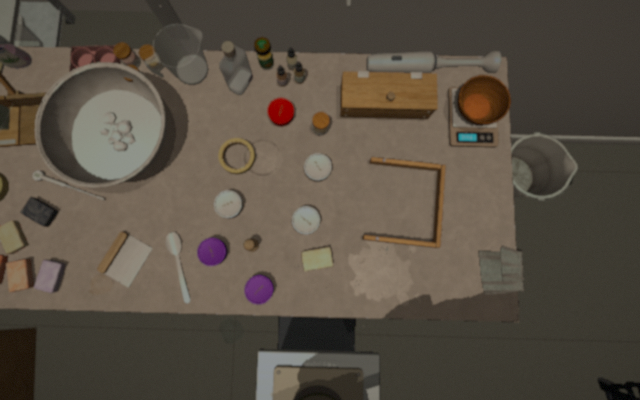

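View pics/scene0.png

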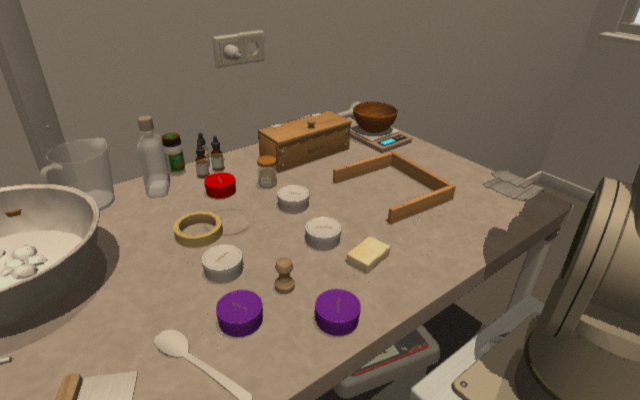

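The top view shows three plain metal tins at (318,167), (228,204) and (306,220). The look-alikes are purple at (212,251) and (259,290), and red at (281,111); all three are excluded. The bystanders are the tape roll (237,155), stamp (250,244), jar (321,122) and bar (317,259). The stop is at (405,200), opening to the left. Next I'll rectify the view for a close crop.

```bash
cat > h.py <<'E'
import numpy as np, cv2
# rectified picture: 1 px = 1 mm; column = (0.38 - y)*1000, row = (0.75 - x)*1000
def rect(c,z,out=(800,600),x0=.75,y0=.38):
    K=np.array([[c['fx'],0,c['cx']],[0,c['fy'],c['cy']],[0,0,1]]); R,t=np.array(c['R']),np.array(c['t'])
    H=K@np.c_[R[:,0],R[:,1],R[:,2]*z+t]            # (x,y,1)->pixel
    A=np.array([[0,-.001,x0],[-.001,0,y0],[0,0,1]])  # (col,row,1)->(x,y,1)
    return cv2.warpPerspective(c['pixels'][:,:,::-1].copy(),H@A,out,flags=cv2.INTER_CUBIC|cv2.WARP_INVERSE_MAP)
def tins(c):
    im=rect(c,.034); g=cv2.medianBlur(cv2.cvtColor(im,cv2.COLOR_BGR2GRAY),5)
    k=cv2.HoughCircles(g,cv2.HOUGH_GRADIENT,1,50,param1=80,param2=16,minRadius=33,maxRadius=41)
    res=[]
    for u,v,r in ([] if k is None else k[0]):
        p=im[max(0,int(v)-22):int(v)+22,max(0,int(u)-22):int(u)+22].reshape(-1,3); m=np.median(p,0); s=m.max()-m.min()
        res.append((round(.75-v/1000,3),round(.38-u/1000,3),round(float(r),1),m.astype(int).tolist()))
    return im,res
E
python3 - <<'E'
import pickle,cv2
from h import *
c=pickle.load(open('top.pkl','rb')); im,r=tins(c)
for q in r: print(q)
cv2.imwrite('pics/rect0.png',cv2.convertScaleAbs(rect(c,.034),alpha=1.4))
E
```

```text
(np.float32(0.494), np.float32(0.042), 36.9, [132, 145, 144])
(np.float32(0.642), np.float32(0.016), 37.2, [125, 139, 145])
(np.float32(0.532), np.float32(0.252), 37.2, [123, 137, 144])
(np.float32(0.666), np.float32(0.238), 36.3, [88, 104, 118])
(np.float32(0.404), np.float32(0.288), 37.1, [103, 42, 92])
(np.float32(0.322), np.float32(0.154), 39.3, [112, 52, 102])
```

View pics/rect0.png

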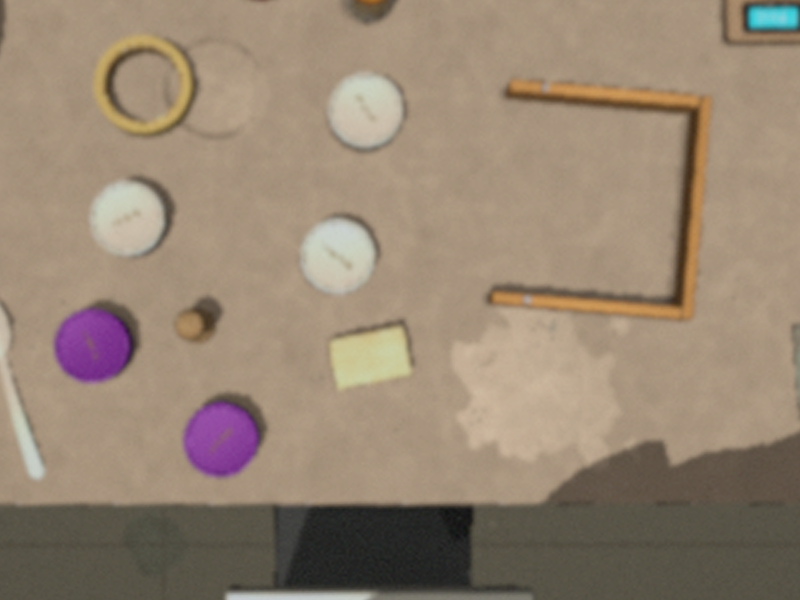

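The crop confirms three plain metal tins (rectified pixel is 1 mm): A at (366,110), which is xy (.642,.016); B at (338,254), which is (.494,.042); C at (128,218), which is (.532,.252). The inside of the stop is centred near (593,199), which is (.551,-.213), turned about -4°.

The plan is to half-close the fingers so they cradle each tin from behind, then sweep it towards -y. I'll swing over first.

>>> {"method": "move_arm", "body": {"motion": [[[0.066, 0, 0], [0, 0, -0.1], 0.06], [[0.066, 0, 0], [0, 0, -0.1], 0.06], [[0.066, 0, 0], [0, 0, -0.1], 0.06], [[0.066, 0, 0], [0, 0, -0.1], 0.06], [[0.066, 0, 0], [0, 0, -0.1], 0.06], [[0.066, 0, 0], [0, 0, -0.1], 0.06], [[0.066, 0, 0], [0, 0, -0.1], 0.06], [[0.066, 0, 0], [0, 0, -0.1], 0.06], [[0.066, 0, 0], [0, 0, -0.1], 0.06], [[0.066, 0, 0], [0, 0, -0.1], 0.06], [[0.066, 0, 0], [0, 0, -0.1], 0.06], [[0.066, 0, 0], [0, 0, -0.1], 0.06]]}}

```text
clock: 1.3
position: [0.6107, -0.2141, 0.2308]
ee_rot: [0.813, 0.582, -0.0, -0.0]
ft_force: [1.3, -0.2, 0.1]
grip_width: 0.532
grasp_force: 0.0
```

>>> {"method": "move_arm", "body": {"motion": [[[0.066, 0, 0], [0, 0, -0.1], 0.06], [[0.066, 0, 0], [0, 0, -0.1], 0.06], [[0.066, 0, 0], [0, 0, -0.1], 0.06], [[0.066, 0, 0], [0, 0, -0.1], 0.06], [[0, 0, 0], [0, 0, 0], 0.06], [[0, 0, 0], [0, 0, 0], 0.06]]}}

```text
clock: 1.9
position: [0.6515, -0.0216, 0.2309]
ee_rot: [0.712, 0.702, -0.0, -0.0]
ft_force: [-1.4, -0.8, -0.1]
grip_width: 0.528
grasp_force: 0.0
```

```bash
python3 - <<'E'
from workcell import manip
from scipy.spatial.transform import Rotation as R
o=manip.get_obs();print(o['clock'],o['position'],o['ee_rot'],o['grip_width'],o['joint_pos']);print(R.from_quat(o['ee_rot']).as_matrix().round(3))
E
```

```text
1.9 [ 0.65146633 -0.02162674  0.23086078] [ 7.12008607e-01  7.02170612e-01 -2.49742254e-04 -3.34549431e-04] 0.5282722329759586 [ 0.37112679  0.45059321 -0.5690184   1.35793832  0.24007269  1.40234652
 -0.20639178]
[[ 0.014  1.    -0.001]
 [ 1.    -0.014  0.   ]
 [ 0.    -0.001 -1.   ]]
```

>>> {"method": "move_arm", "body": {"motion": [[[0.05, -0.005, 0], [0, 0, 0], 0.06], [[0.05, -0.005, 0], [0, 0, 0], 0.06], [[0.04, -0.005, 0], [0, 0, 0], 0.06], [[0, 0, 0.05], [0, 0, 0], 0.06], [[0, 0, 0.06], [0, 0, 0], 0.06], [[0, 0, 0.06], [0, 0, 0], 0.06], [[0, 0, 0.06], [0, 0, 0], 0.06], [[0, 0, 0.04], [0, 0, 0], 0.06], [[0, 0, 0.02], [0, 0, 0], 0.06], [[0, 0, 0.008], [0, 0, 0], 0.06], [[0, 0, 0], [0, 0, 0], 0.06]]}}

```text
clock: 3.0
position: [0.6426, 0.0813, 0.0082]
ee_rot: [0.713, 0.701, 0.0, 0.0]
ft_force: [-0.1, -0.5, 0.0]
grip_width: 0.527
grasp_force: 0.0
```

```bash
python3 - <<'E'
from workcell import manip,vision
import cv2
o=manip.get_obs();print(o['clock'],o['position'])
c=vision.camera('scene');cv2.imwrite('pics/s1.png',cv2.resize(c['pixels'][80:300,150:450,::-1],None,fx=2,fy=2))
E
```

```text
3.0 [0.6426233  0.08131115 0.00819102]
```

View pics/s1.png

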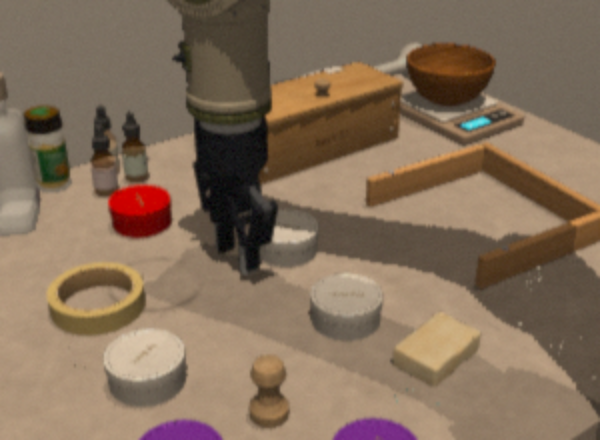

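The fingers stand right behind tin A, at crop pixel (285,235). Now I'll push.

>>> {"method": "move_arm", "body": {"motion": [[[-0.015, 0, 0], [0, 0, 0], 0.06], [[-0.017, 0, 0], [0, 0, 0], 0.06], [[-0.019, -0.007, 0], [0, 0, 0], 0.06], [[-0.019, -0.007, 0], [0, 0, 0], 0.06], [[-0.019, -0.007, 0], [0, 0, 0], 0.06], [[-0.019, -0.007, 0], [0, 0, 0], 0.06], [[-0.019, -0.007, 0], [0, 0, 0], 0.06], [[-0.019, -0.007, 0], [0, 0, 0], 0.06], [[-0.019, -0.007, 0], [0, 0, 0], 0.06], [[-0.018, -0.006, 0], [0, 0, 0], 0.06], [[-0.01, 0, 0], [0, 0, 0], 0.06], [[0, 0, 0], [0, 0, 0], 0.06]]}}

```text
clock: 4.25
position: [0.5983, -0.0639, 0.0076]
ee_rot: [0.714, 0.701, -0.0, 0.0]
ft_force: [0.1, -0.7, -1.1]
grip_width: 0.527
grasp_force: 0.0
```

```bash
python3 - <<'E'
from workcell import manip,vision
from h import *
print(manip.get_obs()['position'])
c=vision.camera('top');im,r=tins(c);print(r);cv2.imwrite('pics/r1.png',im)
E
```

```text
[ 0.59827029 -0.06393063  0.00761225]
[(np.float32(0.532), np.float32(0.253), 37.1, [127, 142, 148]), (np.float32(0.666), np.float32(0.238), 36.6, [91, 107, 121]), (np.float32(0.404), np.float32(0.29), 35.2, [108, 44, 96]), (np.float32(0.494), np.float32(0.044), 37.7, [135, 149, 149]), (np.float32(0.322), np.float32(0.15), 34.8, [114, 54, 104])]
```

View pics/r1.png

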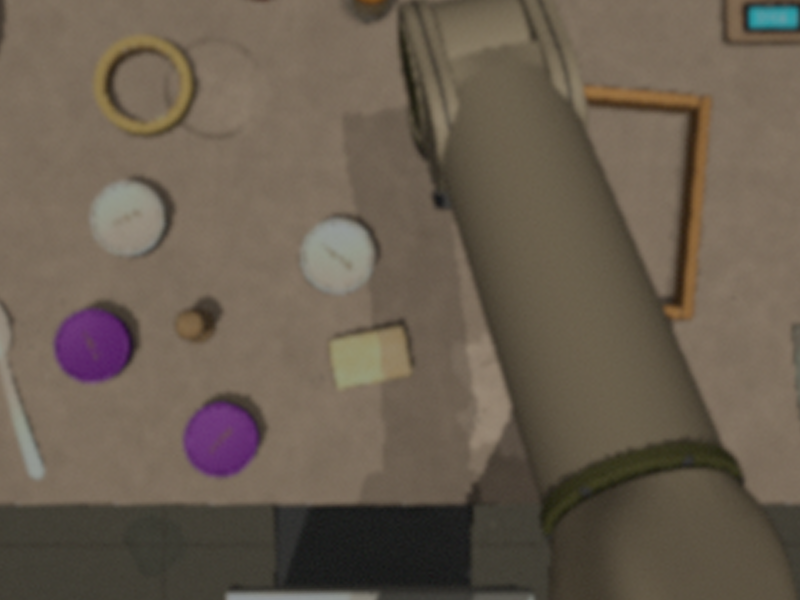

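The arm hides tin A in the top view, and everything else is unmoved. I'll check in the scene view.

```bash
python3 - <<'E'
from workcell import vision
import cv2
c=vision.camera('scene');cv2.imwrite('pics/s2.png',cv2.resize(c['pixels'][100:280,220:480,::-1],None,fx=2.5,fy=2.5))
E
```

```text
(no output)
```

View pics/s2.png

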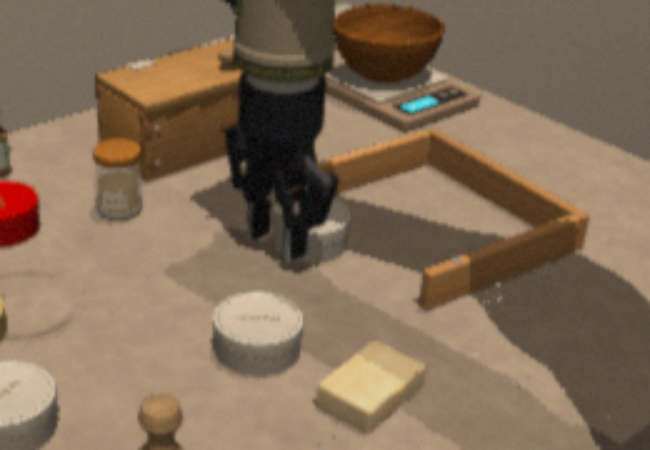

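Tin A sits in the cradle at crop pixel (325,228), lined up with the mouth. I'll push it in, then back out.

>>> {"method": "move_arm", "body": {"motion": [[[-0.015, 0, 0], [0, 0, 0], 0.06], [[-0.02, 0, 0], [0, 0, 0], 0.06], [[-0.02, 0, 0], [0, 0, 0], 0.06], [[-0.02, 0, 0], [0, 0, 0], 0.06], [[-0.02, 0, 0], [0, 0, 0], 0.06], [[-0.02, 0, 0], [0, 0, 0], 0.06], [[-0.02, 0, 0], [0, 0, 0], 0.06], [[-0.02, 0, 0], [0, 0, 0], 0.06], [[-0.02, 0, 0], [0, 0, 0], 0.06], [[-0.018, 0, 0], [0, 0, 0], 0.06], [[-0.012, 0, 0], [0, 0, 0], 0.06], [[-0.006, 0, 0], [0, 0, 0], 0.06]]}}

```text
clock: 5.55
position: [0.5958, -0.2214, 0.0078]
ee_rot: [0.713, 0.701, -0.0, 0.0]
ft_force: [0.2, 0.0, 0.4]
grip_width: 0.528
grasp_force: 0.3
```

>>> {"method": "move_arm", "body": {"motion": [[[0.01, 0, 0], [0, 0, 0], 0.06], [[0.03, 0, 0], [0, 0, 0], 0.06], [[0, 0, -0.04], [0, 0, 0], 0.06], [[0, 0, -0.06], [0, 0, 0], 0.06], [[0, 0, -0.06], [0, 0, 0], 0.06], [[0.06, -0.02, 0], [0, 0, 0], 0.06], [[0.06, -0.02, 0], [0, 0, 0], 0.06], [[0.06, -0.02, 0], [0, 0, 0], 0.06], [[0.06, -0.02, 0], [0, 0, 0], 0.06], [[0.06, -0.02, 0], [0, 0, 0], 0.06], [[0.06, -0.02, 0], [0, 0, 0], 0.06], [[0, 0, 0], [0, 0, 0], 0.06]]}}

```text
clock: 6.75
position: [0.5082, 0.0896, 0.1284]
ee_rot: [0.709, 0.705, 0.001, -0.001]
ft_force: [-0.4, -0.5, 0.5]
grip_width: 0.527
grasp_force: 0.0
```

```bash
python3 - <<'E'
from workcell import manip,vision
from h import *
print(manip.get_obs()['position'],manip.get_obs()['ee_rot'])
c=vision.camera('top');im,r=tins(c);print(r);cv2.imwrite('pics/r2.png',im)
E
```

```text
[0.50816658 0.08957792 0.12836472] [ 7.08866263e-01  7.05342285e-01  7.94525664e-04 -5.01042083e-04]
[(np.float32(0.666), np.float32(0.238), 38.0, [91, 107, 121]), (np.float32(0.594), np.float32(-0.262), 37.4, [127, 141, 148]), (np.float32(0.406), np.float32(0.288), 37.1, [107, 44, 96]), (np.float32(0.314), np.float32(0.158), 39.0, [113, 56, 104]), (np.float32(0.496), np.float32(0.04), 40.4, [62, 78, 87])]
```

Tin A landed at (.594,-.262), as planned. Next is tin B.

>>> {"method": "move_arm", "body": {"motion": [[[0.02, -0.019, 0], [0, 0, 0], 0.06], [[0, 0, 0.04], [0, 0, 0], 0.06], [[0, 0, 0.06], [0, 0, 0], 0.06], [[0, 0, 0.04], [0, 0, 0], 0.06], [[0, 0, 0.02], [0, 0, 0], 0.06], [[0, 0, 0], [0, 0, 0], 0.06]]}}

```text
clock: 7.4
position: [0.4955, 0.0963, 0.0064]
ee_rot: [0.713, 0.701, -0.001, -0.001]
ft_force: [-0.0, -0.1, 0.0]
grip_width: 0.534
grasp_force: 0.0
```

```bash
python3 - <<'E'
from workcell import manip,vision
from scipy.spatial.transform import Rotation as R
o=manip.get_obs();print(o['position'],R.from_quat(o['ee_rot']).as_matrix().round(3))
E
```

```text
[0.49550615 0.09626927 0.00635939] [[ 0.016  1.    -0.003]
 [ 1.    -0.016 -0.   ]
 [-0.    -0.003 -1.   ]]
```

>>> {"method": "move_arm", "body": {"motion": [[[-0.012, 0, 0], [0, 0, 0], 0.06], [[-0.016, 0, 0], [0, 0, 0], 0.06], [[-0.02, 0.002, 0], [0, 0, 0], 0.06], [[-0.02, 0.002, 0], [0, 0, 0], 0.06], [[-0.02, 0.002, 0], [0, 0, 0], 0.06], [[-0.02, 0.002, 0], [0, 0, 0], 0.06], [[-0.02, 0.002, 0], [0, 0, 0], 0.06], [[-0.02, 0.002, 0], [0, 0, 0], 0.06], [[-0.02, 0.002, 0], [0, 0, 0], 0.06], [[-0.02, 0.002, 0], [0, 0, 0], 0.06], [[-0.012, 0, 0], [0, 0, 0], 0.06], [[0, 0, 0], [0, 0, 0], 0.06]]}}

```text
clock: 8.6
position: [0.5068, -0.056, 0.0087]
ee_rot: [0.714, 0.7, 0.0, 0.001]
ft_force: [-0.4, -0.0, -0.4]
grip_width: 0.53
grasp_force: 0.0
```

```bash
python3 - <<'E'
from workcell import vision
import cv2
c=vision.camera('scene');cv2.imwrite('pics/s3.png',cv2.resize(c['pixels'][100:280,220:480,::-1],None,fx=2.5,fy=2.5))
E
```

```text
(no output)
```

View pics/s3.png

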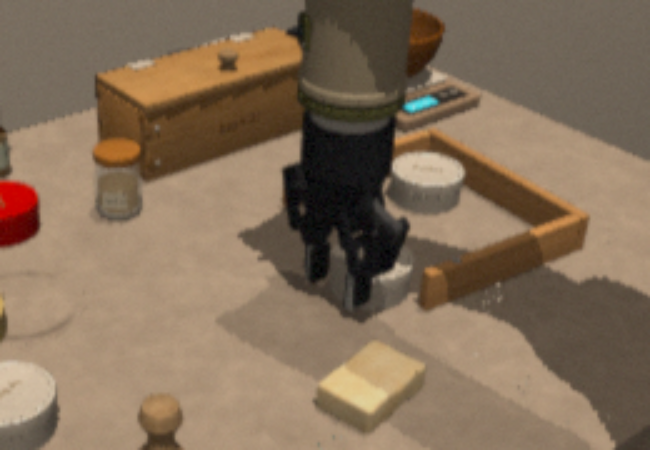

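Tin B is cradled at crop pixel (395,280) in front of the mouth, and A stands at the back at (428,180). I'll continue.

>>> {"method": "move_arm", "body": {"motion": [[[-0.015, 0, 0], [0, 0, 0], 0.06], [[-0.02, 0, 0], [0, 0, 0], 0.06], [[-0.02, 0, 0], [0, 0, 0], 0.06], [[-0.02, 0, 0], [0, 0, 0], 0.06], [[-0.02, 0, 0], [0, 0, 0], 0.06], [[-0.02, 0, 0], [0, 0, 0], 0.06], [[-0.02, 0, 0], [0, 0, 0], 0.06], [[-0.02, 0, 0], [0, 0, 0], 0.06], [[-0.02, 0, 0], [0, 0, 0], 0.06], [[-0.018, 0, 0], [0, 0, 0], 0.06], [[-0.012, 0, 0], [0, 0, 0], 0.06], [[-0.005, 0, 0], [0, 0, 0], 0.06]]}}

```text
clock: 9.85
position: [0.5037, -0.2124, 0.0078]
ee_rot: [0.713, 0.701, -0.0, 0.0]
ft_force: [-0.5, 1.2, 2.0]
grip_width: 0.535
grasp_force: 1.0
```

>>> {"method": "move_arm", "body": {"motion": [[[0.01, 0, 0], [0, 0, 0], 0.06], [[0.03, 0, 0], [0, 0, 0], 0.06], [[0, 0, -0.04], [0, 0, 0], 0.06], [[0, 0, -0.06], [0, 0, 0], 0.06], [[0, 0, -0.06], [0, 0, 0], 0.06], [[0.06, 0.003, 0], [0, 0, 0], 0.06], [[0.06, 0.003, 0], [0, 0, 0], 0.06], [[0.06, 0.003, 0], [0, 0, 0], 0.06], [[0.06, 0.003, 0], [0, 0, 0], 0.06], [[0.06, 0.003, 0], [0, 0, 0], 0.06], [[0.06, 0.003, 0], [0, 0, 0], 0.06], [[0.06, 0.003, 0], [0, 0, 0], 0.06]]}}

```text
clock: 11.05
position: [0.5244, 0.1362, 0.1278]
ee_rot: [0.712, 0.702, -0.0, 0.0]
ft_force: [0.2, -0.1, -0.5]
grip_width: 0.53
grasp_force: 0.0
```

>>> {"method": "move_arm", "body": {"motion": [[[0.06, 0, 0], [0, 0, 0], 0.06], [[0.06, 0, 0], [0, 0, 0], 0.06], [[0.06, 0, 0], [0, 0, 0], 0.06], [[0, 0, 0], [0, 0, 0], 0.06], [[0, 0, 0], [0, 0, 0], 0.06]]}}

```text
clock: 11.55
position: [0.5259, 0.2706, 0.1274]
ee_rot: [0.711, 0.703, -0.0, -0.0]
ft_force: [1.5, -0.0, -1.0]
grip_width: 0.533
grasp_force: 0.0
```

```bash
python3 - <<'E'
from workcell import manip,vision
from h import *
from scipy.spatial.transform import Rotation as R
o=manip.get_obs();print(o['position'],R.from_quat(o['ee_rot']).as_matrix().round(3))
c=vision.camera('top');im,r=tins(c);print(r);cv2.imwrite('pics/r3.png',im)
E
```

```text
[0.52594921 0.27063274 0.12743567] [[ 0.012  1.    -0.001]
 [ 1.    -0.012  0.   ]
 [ 0.    -0.001 -1.   ]]
[(np.float32(0.502), np.float32(-0.252), 37.1, [131, 145, 151]), (np.float32(0.594), np.float32(-0.263), 39.3, [129, 144, 151]), (np.float32(0.666), np.float32(0.24), 35.8, [69, 82, 94])]
```

A and B are both at the back. Now tin C.

>>> {"method": "move_arm", "body": {"motion": [[[0.03, 0.004, 0], [0, 0, 0], 0.06], [[0.03, 0.004, 0], [0, 0, 0], 0.06], [[0, 0, 0.04], [0, 0, 0], 0.06], [[0, 0, 0.06], [0, 0, 0], 0.06], [[0, 0, 0.04], [0, 0, 0], 0.06], [[0, 0, 0.02], [0, 0, 0], 0.06], [[0, 0, 0], [0, 0, 0], 0.06]]}}

```text
clock: 12.3
position: [0.5335, 0.3116, 0.0061]
ee_rot: [0.713, 0.701, -0.002, -0.0]
ft_force: [-0.4, -0.1, -0.3]
grip_width: 0.53
grasp_force: 0.0
```

>>> {"method": "move_arm", "body": {"motion": [[[-0.012, 0, 0], [0, 0, 0], 0.06], [[-0.018, 0, 0], [0, 0, 0], 0.06], [[-0.02, 0.001, 0], [0, 0, 0], 0.06], [[-0.02, 0.001, 0], [0, 0, 0], 0.06], [[-0.02, 0.001, 0], [0, 0, 0], 0.06], [[-0.02, 0.001, 0], [0, 0, 0], 0.06], [[-0.02, 0.001, 0], [0, 0, 0], 0.06], [[-0.02, 0.001, 0], [0, 0, 0], 0.06], [[-0.02, 0.001, 0], [0, 0, 0], 0.06], [[-0.02, 0.001, 0], [0, 0, 0], 0.06], [[-0.02, 0.001, 0], [0, 0, 0], 0.06], [[-0.012, 0.001, 0], [0, 0, 0], 0.06]]}}

```text
clock: 13.5
position: [0.539, 0.1448, 0.0077]
ee_rot: [0.713, 0.701, -0.0, 0.0]
ft_force: [0.6, 0.5, 1.0]
grip_width: 0.531
grasp_force: 0.4
```

```bash
python3 - <<'E'
from workcell import manip,vision
import cv2
print(manip.get_obs()['position'])
c=vision.camera('scene');cv2.imwrite('pics/s4.png',cv2.resize(c['pixels'][100:280,180:440,::-1],None,fx=2.5,fy=2.5))
E
```

```text
[0.5390307  0.14475087 0.00765624]
```

View pics/s4.png

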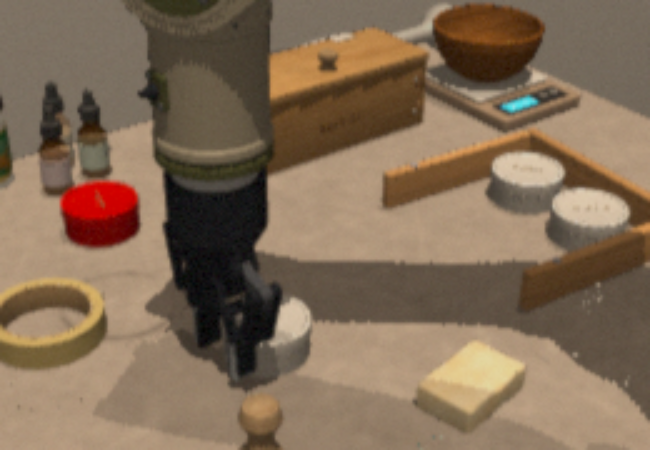

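Tin C is cradled at crop pixel (290,330), and A and B stand at the back of the stop at (527,180) and (590,215). I'll push on.

>>> {"method": "move_arm", "body": {"motion": [[[-0.015, 0.001, 0], [0, 0, 0], 0.06], [[-0.02, 0.001, 0], [0, 0, 0], 0.06], [[-0.02, 0.001, 0], [0, 0, 0], 0.06], [[-0.02, 0.001, 0], [0, 0, 0], 0.06], [[-0.02, 0.001, 0], [0, 0, 0], 0.06], [[-0.02, 0.001, 0], [0, 0, 0], 0.06], [[-0.02, 0.001, 0], [0, 0, 0], 0.06], [[-0.02, 0.001, 0], [0, 0, 0], 0.06], [[-0.02, 0.001, 0], [0, 0, 0], 0.06], [[-0.02, 0.001, 0], [0, 0, 0], 0.06], [[-0.02, 0.001, 0], [0, 0, 0], 0.06], [[-0.02, 0.001, 0], [0, 0, 0], 0.06]]}}

```text
clock: 14.75
position: [0.5451, -0.0309, 0.0078]
ee_rot: [0.713, 0.701, 0.0, 0.0]
ft_force: [-0.2, 0.1, 0.5]
grip_width: 0.529
grasp_force: 0.1
```

>>> {"method": "move_arm", "body": {"motion": [[[-0.02, 0.001, 0], [0, 0, 0], 0.06], [[-0.02, 0.001, 0], [0, 0, 0], 0.06], [[-0.02, 0.001, 0], [0, 0, 0], 0.06], [[-0.02, 0.001, 0], [0, 0, 0], 0.06], [[-0.02, 0.001, 0], [0, 0, 0], 0.06], [[-0.02, 0.001, 0], [0, 0, 0], 0.06], [[-0.018, 0.001, 0], [0, 0, 0], 0.06], [[-0.012, 0, 0], [0, 0, 0], 0.06], [[-0.005, 0, 0], [0, 0, 0], 0.06], [[0, 0, 0], [0, 0, 0], 0.06]]}}

```text
clock: 15.75
position: [0.5484, -0.1463, 0.0078]
ee_rot: [0.713, 0.701, 0.0, 0.0]
ft_force: [-0.1, 0.0, 0.8]
grip_width: 0.527
grasp_force: 0.0
```

>>> {"method": "move_arm", "body": {"motion": [[[0.01, 0, 0], [0, 0, 0], 0.06], [[0.03, 0, 0], [0, 0, 0], 0.06], [[0, 0, -0.04], [0, 0, 0], 0.06], [[0, 0, -0.06], [0, 0, 0], 0.06], [[0, 0, -0.06], [0, 0, 0], 0.06], [[0.06, 0, 0], [0, 0, 0], 0.06], [[0.06, 0, 0], [0, 0, 0], 0.06], [[0.06, 0, 0], [0, 0, 0], 0.06], [[0.06, 0, 0], [0, 0, 0], 0.06], [[0.06, 0, 0], [0, 0, 0], 0.06], [[0, 0, 0], [0, 0, 0], 0.06], [[0, 0, 0], [0, 0, 0], 0.06]]}}

```text
clock: 16.95
position: [0.5518, 0.1114, 0.1278]
ee_rot: [0.711, 0.703, 0.0, -0.0]
ft_force: [0.5, -0.3, 0.1]
grip_width: 0.529
grasp_force: 0.0
```

```bash
python3 - <<'E'
from workcell import manip,vision
from h import *
print(manip.get_obs()['position'])
c=vision.camera('top');im,r=tins(c);print(r);cv2.imwrite('pics/r4.png',im)
E
```

```text
[0.5518395  0.11135521 0.12777748]
[(np.float32(0.548), np.float32(-0.188), 36.9, [130, 145, 149]), (np.float32(0.594), np.float32(-0.262), 37.2, [127, 141, 149]), (np.float32(0.502), np.float32(-0.249), 40.4, [128, 143, 149]), (np.float32(0.31), np.float32(0.159), 36.9, [115, 54, 105]), (np.float32(0.406), np.float32(0.288), 37.1, [107, 43, 96])]
```

View pics/r4.png

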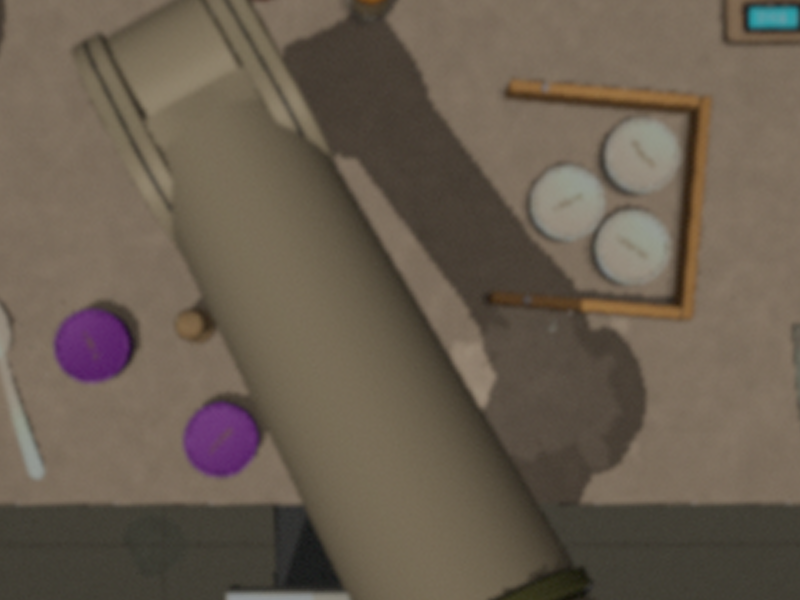

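All three tins, at (641,155), (632,246) and (567,202), are well inside the walls, with the front one about 30 mm inside the mouth line (column about 500). The arm is clear, so I'll hand in.

```bash
python3 -c "
from workcell import order
print(order.hand_in())"
```

```text
the job is handed in; nothing more can be done
None
```

I swept all three balm tins into the stop and handed the job in at about 17 s of the 72 s allowed. The last picture shows all three well inside the walls, but the hand-in returned no verdict.

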